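# Set the broad thumbwheel to its index marks

### The arm

A 6-joint arm with a two-finger parallel gripper is mounted at the origin on a cart in front of the work surface, level with it; the furniture and walls round the work are solid. World frame = base frame: x ahead of the robot, y to its left, z up, the work surface at z = 0. Lengths are in mm, angles in degrees, forces in N, time in s.
With the tool pointing down it reaches from about 350 to 850 mm from the base axis. Payload 8.1 kg.
Tool frame: the origin (TCP) lies midway between the tips of the shut fingers; the grasp point (between the pads) lies 19 mm behind it; z points along the fingers, y is the line along which they close (so a half turn about z gives the same grasp; the last joint's range is limited). The gripper opens to 85 mm and grips with 20 to 120 N. Pads are 22 mm wide; open, the fingers measure 114 mm over their backs; the gripper's body (76 mm by 85 mm) begins 54 mm behind the grasp point. The pads swing forward as they close: fully open they stand 13 mm farther back than shut.
Start: joints at [-79.435, 7.471, 85.268, -0, 87.261, -4.893], TCP at [159.943, -578.294, 231.292] pointing down, gripper open.
Joint ranges: [-169.43, 169.43], [-51.17, 129.36], [1.28, 143.12], [-76.62, 256.62], [0, 156.53], [-152.29, 152.29]. Speed limits (degrees/s): [136.94, 136.94, 159.86, 180, 180, 180].

### API

Orientations are given as [roll, pitch, yaw] about the fixed x, y, z axes, in that order (R = Rz(yaw) Ry(pitch) Rx(roll)).
In Python, from bench import sense, snapshot, camera_params, hand_in, masks_of, pinpoint gives the robot as it stands.
- The arm moves only by the tool step_arm, never from a script. Its argument "targets" is a list of rows, each an object with "angular": the turn, a rotation vector about the tool's x, y, z scaled (see below), a list of three; "dp": the shift along the tool's x, y, z scaled (see below), a list of three; "fingers": the closure, from 0 (fully open) to 1 (shut). A call has exactly 8 rows; each row is the pose to reach, as a shift and turn from the pose commanded when the call began, along the tool's axes at that moment, turning the shorter way round; what a row does not reach only later rows make up. The controller multiplies each number of a shift by 0.2 m and each number of a turn by 180 degrees. A row lasts 1/8 s, in which the tool goes at most 62.5 mm and 10.7 degrees, less where a joint would pass 70% of its speed; a pose out of reach is approached as far as the arm can. A call with a number of a shift or a turn outside -1 to 1 is refused whole. A call with a gripper value outside its range is refused whole. The fingers move at their own pace and stop on an object; "newtons" is the grip in N (left out, the last holds). Time passes only in rows, so rows that repeat a pose let the fingers close, or fill a call up. It gives the time, the measured TCP pose, the force, the opening and the grip force at its end, in the units of the state.
- sense(): the state, without advancing time (a new reading comes with each control period).
- snapshot(name): name is "scene" or "side" or "wrist"; returns the picture (420x560x3 uint8, blue, green, red); there is no depth.
- camera_params(name): a dict with "vfov" (degrees; the focal length in pixels is half the picture's height over the tangent of half this angle, whatever the lens; pixels are square), "cx", "cy" (the principal point, pixels), "D" ([k1, k2, p1, p2, k3] as OpenCV has them; the pictures are not rectified), "R" (3x3) and "t" (3): a world point X has camera coordinates R X + t. Camera axes: x right, y down, z forward; pixel columns grow to the right and rows downward; lengths in mm; the calibration is good to about 2 mm. A picture is of the moment at which its call begins: read the wrist's pose just before it. camera_params takes no time and is no camera call; for the wrist camera it gives the pose at the moment of the call.
- hand_in(): hands the job in; it is judged then, once.
Trained networks look in the newest picture that a camera, given by its name, has taken for a name from the list of things; names that differ only in an ending like _2 or _b are one class to them, and where a whole thing is asked for, a point or a joint stands for the part that bears it (a point fixed in the world has none). Each returns a list of dicts, best first, with "conf" (0 to 1); they miss things now and then, are a little off and sometimes report something else, mostly with a low value. They report only what shows in the picture. A call takes as long as a camera call.
- masks_of(camera, label): "pixels" (420x560 bool, what is visible of it) and "at" ([column, row] in pixels, amid what is visible of it).
- pinpoint(camera, label): "at" ([column, row] in pixels: a listed point, or the origin of a listed thing).
The state is a dict: "time": time; "joint_pos": joint angles; "qd": joint speeds; "joint_efforts": joint torques, N m; "tool_pos": TCP position; "tcp_rot": TCP orientation; "ft_force": force on the tool from outside, world axes, zero at the start; "wrist_torque": the same for the moment, N m; "finger_gap": finger opening in mm; "grip_force": force on a finger pad.
Only numpy, scipy, OpenCV 4.12 (cv2) and the standard library are available. Lean on these libraries where they do the work, as an engineer would, in place of code of your own. Each camera call takes 0.05 s, during which the arm holds its last target. There are 200 camera calls.

### The job

Two grey dial boxes stand on the bench, each with an edge thumbwheel showing through a slot in its top. On the box with the broad wheel, roll the wheel until the white line across its rim stands at the very top, in line with the two white marks beside the slot, and let go. Do not turn the narrow wheel of the other box.

Things in the scene. Friction and masses are not known exactly. Their poses are not given: they have to be found in the camera images.
- broad_crown (a point): Highest point of the broad wheel at rest, 91 mm above the bench, 15 mm above the panel. Axes as the box's. A fingertip pressed here and drawn along the box's x rolls the wheel by friction: 30 mm turns it 0.75 rad. Its axle is sprung: the wheel sinks under 2 N, up to 6 mm at 6 N, then stops hard; 3 to 4 mm is right for rolling. Two white marks flank the slot level with this point.
- broad_unit: Fixed grey box with dark steel top, 130 (x) x 70 (y) x 76 mm high; origin under its middle, z up, x pointing away from the robot within 0.45 rad. A black ribbed wheel, radius 40 mm, 20 mm broad, axle along y, shows through a slot (72 mm along x, 25 mm along y) in the middle of the top, inside a bezel 2 mm high.
- broad_wheel (a joint): Turn of the broad wheel, rad: 0 with the white line across its rim at the very top, level with the two white marks; negative when the line lies toward the box's -x (the robot's side), positive toward +x. Starts between -0.8 and -0.4. Turns a little stiffly, stays where it is left; stops at -1.5 and 1.5.
- narrow_line (a point): Middle of the white line on the rim of the narrow wheel (7 mm broad, radius 40 mm), in the other box, which is fixed and otherwise the same. This wheel must not be turned. Its line starts up to 0.7 rad either side of the top.

How it is judged:
By the outcome, as a careful person would: the job done as asked, in the order asked, and still so for the second after the job is handed in, with the robot touching nothing.
It also fails if it takes over 29 s, if anything falls off the work surface, if the arm or the gripper's body presses on something with over 40 N, if the wrist force passes 120 N, or if a joint passes its speed limit or range.

## Working session

There is one attempt and no reset: what is moved stays moved. The work goes in short steps, Python scripts to look and compute and a tool call to move; the robot and the scene stay as the last step left them, time stands still between calls to the robot, and variables do not carry over. Pictures are saved under pics/ and viewed, at most 10 in all, crops included, and the job is handed in when it is done.

Besides the shell and the picture viewer there is one more tool, called by a JSON object that holds its "op" and its "data", one argument or row to a line. step_arm: Moves the arm, as the interface text tells. Its arguments: {"type":"object","properties":{"targets":{"type":"array","items":{"type":"object","properties":{"angular":{"type":"array","items":{"type":"number","minimum":-1,"maximum":1}},"dp":{"type":"array","items":{"type":"number","minimum":-1,"maximum":1}},"fingers":{"type":"number"}}}},"newtons":{"type":"number"}},"required":["targets"]}

```bash
mkdir -p pics
cat > h.py <<'E'
import numpy as np, cv2
from bench import *
def K(c):
    f=210/np.tan(np.radians(c['vfov'])/2); return np.array([[f,0,c['cx']],[0,f,c['cy']],[0,0,1.]])
def ray(c,uv):
    n=cv2.undistortPoints(np.array([[uv]],float),K(c),np.array(c['D'],float))[0,0]
    R=np.array(c['R']);t=np.array(c['t']); return -R.T@t, R.T@np.array([n[0],n[1],1])
def atz(c,uv,z):
    o,d=ray(c,uv); return o+d*(z-o[2])/d[2]
def proj(c,X):
    return cv2.projectPoints(np.array(X,float).reshape(-1,1,3),cv2.Rodrigues(np.array(c['R'],float))[0],np.array(c['t'],float),K(c),np.array(c['D'],float))[0][:,0]
E
python3 - <<'E'
from h import *
ims=[]
for n in ("scene","side"):
    im=snapshot(n);cv2.imwrite(f"pics/{n}0.png",im);c=camera_params(n)
    for l,z in(("broad_crown",91),("broad_unit",0),("narrow_line",88)):
        for p in pinpoint(n,l)[:2]: print(n,l,p['conf'],p['at'],atz(c,p['at'],z).round(1))
    for p in masks_of(n,"broad_wheel")[:2]: print(n,'wheel',p['conf'],p['at'],p['pixels'].sum())
print(sense()['time'])
E
```

```text
scene broad_crown 0.75 [325.0, 173.2] [534.8  32.9  91. ]
scene broad_unit 0.68 [324.6, 190.6] [529.7  49.6   0. ]
scene narrow_line 0.63 [227.5, 271.0] [ 516.1 -256.3   88. ]
scene wheel 0.63 [327.0, 174.8] 284
side broad_crown 0.97 [282.0, 183.4] [525.9  31.8  91. ]
side broad_unit 0.69 [286.3, 214.2] [541.6  49.9   0. ]
side narrow_line 0.81 [337.8, 290.7] [ 510.6 -254.8   88. ]
side wheel 0.7 [283.7, 182.5] 365
0.5
```

View pics/scene0.png

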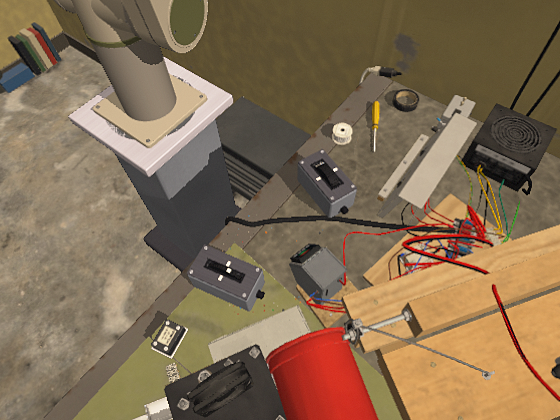

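View pics/side0.png

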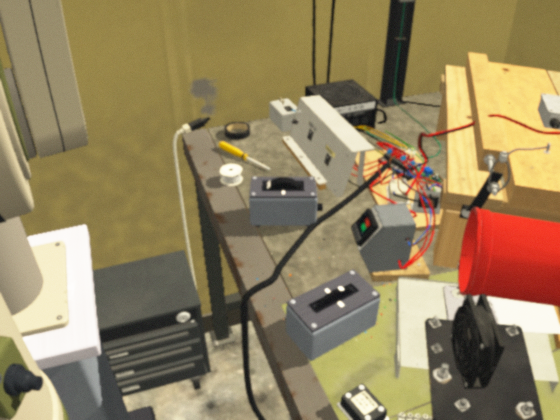

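The scene view shows the broad-wheel box at (327,180) and the narrow one at (228,275), which agrees with the side view. I'll work out the box yaw and the first move.

Run:
```python
from h import *
from scipy.spatial.transform import Rotation as Ro
s=sense();print(s['tool_pos'],s['tcp_rot'])
R=Ro.from_euler('xyz',s['tcp_rot'],degrees=True).as_matrix();print(R.round(3))
print(((R.T@(np.array([470,32,250])-s['tool_pos']))/200).round(3))
c=camera_params("wrist");print(np.array(c['R']).round(2),(-np.array(c['R']).T@c['t']).round(1),c['vfov'])
for n in("scene","side"):
    c=camera_params(n)
    m=masks_of(n,"broad_unit")
    if m:
        cs,_=cv2.findContours(m[0]['pixels'].astype(np.uint8),0,2);k=max(cs,key=cv2.contourArea)
        p=cv2.approxPolyDP(k,4,True)[:,0]
        for q in p: print(n,q,atz(c,q.astype(float),76).round(0))
```

```text
[ 159.94012819 -578.28774421  231.27296196] [-1.79998945e+02 -1.65756094e-03  1.54607232e+01]
[[ 0.964  0.267  0.   ]
 [ 0.267 -0.964  0.   ]
 [ 0.    -0.    -1.   ]]
[ 2.308 -2.528 -0.094]
[[ 0.27 -0.96  0.  ]
 [-0.91 -0.25  0.33]
 [-0.32 -0.09 -0.94]] [ 241.9 -555.3  374.2] 70.95559877548305
scene [320 149] [483.  91.  76.]
scene [298 161] [463.  34.  76.]
scene [296 178] [487.  -5.  76.]
scene [331 217] [601. -40.  76.]
scene [348 210] [619.  -6.  76.]
scene [356 186] [601.  54.  76.]
side [251 177] [483.  94.  76.]
side [252 224] [442. -48.  76.]
side [315 222] [547. -80.  76.]
side [322 205] [579. -38.  76.]
side [316 201] [573. -23.  76.]
side [313 176] [600.  56.  76.]
```

{"op": "step_arm", "data": {
  "targets": [
    {"dp": [1,-1,-0.1],"angular": [0,0,0.18],"fingers": 1},
    {"dp": [1,-1,-0.1],"angular": [0,0,0.18],"fingers": 1},
    {"dp": [1,-1,-0.1],"angular": [0,0,0.18],"fingers": 1},
    {"dp": [1,-1,-0.1],"angular": [0,0,0.18],"fingers": 1},
    {"dp": [1,-1,-0.1],"angular": [0,0,0.18],"fingers": 1},
    {"dp": [1,-1,-0.1],"angular": [0,0,0.18],"fingers": 1},
    {"dp": [1,-1,-0.1],"angular": [0,0,0.18],"fingers": 1},
    {"dp": [1,-1,-0.1],"angular": [0,0,0.18],"fingers": 1}
  ]
}}

```text
time: 1.6
tool_pos: [298.8, -333.0, 251.1]
tcp_rot: [180.0, 0.0, -17.0]
ft_force: [-0.9, 0.6, 0.7]
finger_gap: -0.0
grip_force: 0.0
```

{"op": "step_arm", "data": {
  "targets": [
    {"dp": [0.2,-1,0],"fingers": 1},
    {"dp": [0.2,-1,0],"fingers": 1},
    {"dp": [0.2,-1,0],"fingers": 1},
    {"dp": [0.2,-1,0],"fingers": 1},
    {"dp": [0.2,-1,0],"fingers": 1},
    {"dp": [0.2,-1,0],"fingers": 1},
    {"dp": [0.2,-1,0],"fingers": 1},
    {"dp": [0.2,-1,0],"fingers": 1}
  ]
}}

```text
validation failed for argument at $.ta...
```

{"op": "step_arm", "data": {
  "targets": [
    {"dp": [0.12,-1,0.1],"fingers": 1},
    {"dp": [0.12,-1,0.1],"fingers": 1},
    {"dp": [0.12,-1,0.1],"fingers": 1},
    {"dp": [0.12,-1,0.1],"fingers": 1},
    {"dp": [0.12,-1,0.1],"fingers": 1},
    {"dp": [0.12,-1,0.1],"fingers": 1},
    {"dp": [0.12,-1,0.1],"fingers": 1},
    {"dp": [0.12,-1,0.1],"fingers": 1}
  ]
}}

```text
validation failed for argument at $.ta...
```

Run:
```python
from h import *
s=sense();print(s['time'],s['tool_pos'],s['tcp_rot'],s['ft_force'],s['finger_gap'])
c=camera_params("wrist");im=snapshot("wrist");cv2.imwrite("pics/w1.png",im)
for p in pinpoint("wrist","broad_crown")[:2]: print(p['conf'],p['at'],atz(c,p['at'],91).round(1))
for p in masks_of("wrist","broad_unit")[:1]:
    print(p['conf']);k=max(cv2.findContours(p['pixels'].astype(np.uint8),0,2)[0],key=cv2.contourArea)
    for q in cv2.approxPolyDP(k,5,True)[:,0]: print(q,atz(c,q.astype(float),76).round(0))
print(proj(c,[s['tool_pos']]))
```

```text
1.6 [ 298.81477654 -333.04484098  251.09758446] [ 1.79999979e+02  2.55883270e-02 -1.70203901e+01] [-0.89829808  0.64866799  0.69862176] -0.021222824853058812
[[286.68983624 273.27428248]]
```

View pics/w1.png

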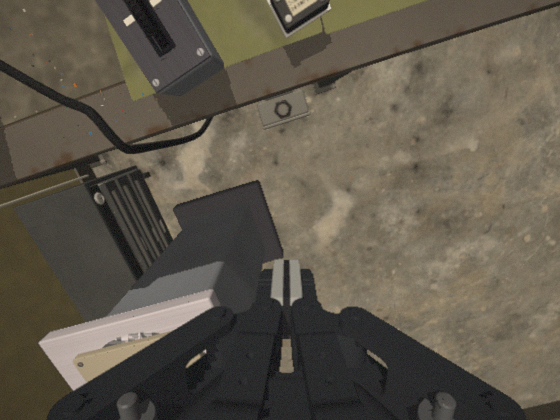

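The wrist picture shows the narrow-wheel box at the upper left (150,40) and the shut fingertips at (287,265). The last two moves were refused because every row needs an angular entry.

{"op": "step_arm", "data": {
  "targets": [
    {"dp": [0.2,-1,0],"angular": [0,0,0],"fingers": 1},
    {"dp": [0.2,-1,0],"angular": [0,0,0],"fingers": 1},
    {"dp": [0.2,-1,0],"angular": [0,0,0],"fingers": 1},
    {"dp": [0.2,-1,0],"angular": [0,0,0],"fingers": 1},
    {"dp": [0.2,-1,0],"angular": [0,0,0],"fingers": 1},
    {"dp": [0.2,-1,0],"angular": [0,0,0],"fingers": 1},
    {"dp": [0.2,-1,0],"angular": [0,0,0],"fingers": 1},
    {"dp": [0.2,-1,0],"angular": [0,0,0],"fingers": 1}
  ]
}}

```text
time: 2.75
tool_pos: [395.6, -153.4, 251.3]
tcp_rot: [180.0, 0.0, -17.0]
ft_force: [-1.4, -0.0, -0.4]
finger_gap: 0.3
grip_force: 0.0
```

{"op": "step_arm", "data": {
  "targets": [
    {"dp": [0.12,-1,0.1],"angular": [0,0,0],"fingers": 1},
    {"dp": [0.12,-1,0.1],"angular": [0,0,0],"fingers": 1},
    {"dp": [0.12,-1,0.1],"angular": [0,0,0],"fingers": 1},
    {"dp": [0.12,-1,0.1],"angular": [0,0,0],"fingers": 1},
    {"dp": [0.12,-1,0.1],"angular": [0,0,0],"fingers": 1},
    {"dp": [0.12,-1,0.1],"angular": [0,0,0],"fingers": 1},
    {"dp": [0.12,-1,0.1],"angular": [0,0,0],"fingers": 1},
    {"dp": [0.12,-1,0.1],"angular": [0,0,0],"fingers": 1}
  ]
}}

```text
time: 3.75
tool_pos: [477.2, 30.8, 231.6]
tcp_rot: [-180.0, -0.0, -17.0]
ft_force: [-0.3, -0.3, -0.9]
finger_gap: -0.2
grip_force: 0.0
```

Run:
```python
from h import *
s=sense();print(s['time'],s['tool_pos'],s['tcp_rot'],s['ft_force'],s['finger_gap'])
c=camera_params("wrist");im=snapshot("wrist");cv2.imwrite("pics/w2.png",im)
for p in pinpoint("wrist","broad_crown")[:2]: print(p['conf'],p['at'],atz(c,p['at'],91).round(1))
for p in masks_of("wrist","broad_unit")[:1]:
    print(p['conf']);k=max(cv2.findContours(p['pixels'].astype(np.uint8),0,2)[0],key=cv2.contourArea)
    for q in cv2.approxPolyDP(k,5,True)[:,0]: print(q,atz(c,q.astype(float),76).round(0))
```

```text
3.75 [477.15549494  30.8028011  231.56846145] [-1.79996167e+02 -3.09644214e-02 -1.70371279e+01] [-0.29502439 -0.26092972 -0.87233519] -0.19851483357039018
0.93 [257.8, 151.0] [531.9  42.3  91. ]
0.7
[226  78] [603.  51.  76.]
[226 205] [487.  95.  76.]
[286 210] [463.  35.  76.]
[295  85] [578.  -9.  76.]
[273  79] [589.   9.  76.]
[269  70] [597.  11.  76.]
[258  70] [600.  20.  76.]
[253  79] [595.  27.  76.]
```

View pics/w2.png

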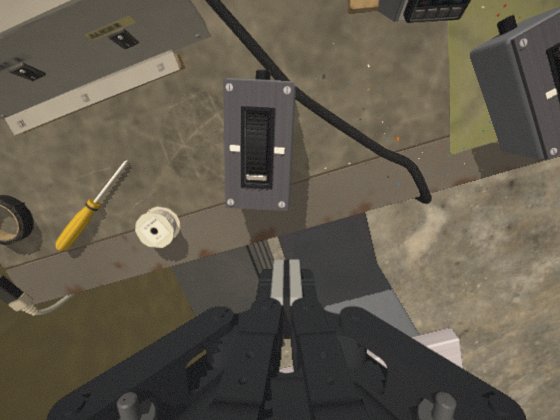

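The broad box sits in the middle at (258,145). Its white marks are at (235,148) and (279,150), and the white line is at (257,177), on the robot's side. Next I'll compute the yaw and the line angle.

```bash
cat >> h.py <<'E'
from scipy.spatial.transform import Rotation as Ro
def wang(c,uv,C,yaw):
    """wheel angle of rim point at pixel; C crown xy"""
    o,d=ray(c,uv);x=np.array([np.cos(yaw),np.sin(yaw)])
    a=np.array([(o[:2]-C)@x,o[2]-51]);b=np.array([d[:2]@x,d[2]])
    A,B,D=b@b,a@b,a@a-1600; k=(-B-np.sqrt(B*B-A*D))/A; p=a+k*b
    return np.arctan2(p[0],p[1])
def todp(s,P):
    R=Ro.from_euler('xyz',s['tcp_rot'],degrees=True).as_matrix();return (R.T@(np.array(P)-s['tool_pos'])/200).round(4)
E
python3 - <<'E'
from h import *
s=sense();c=camera_params("wrist")
S=np.array([atz(c,q,77)for q in([230.,87],[229,203],[290,90],[284,204])]);print(S.round(1),S.mean(0))
M=np.array([atz(c,q,77)for q in([235.,148.],[279,150])]);print(M,M.mean(0))
v=S[0]-S[1]+S[2]-S[3];yaw=np.arctan2(v[1],v[0]);w=M[0]-M[1];print(np.degrees(yaw),np.degrees(np.arctan2(-w[0],w[1])))
C=S.mean(0)[:2]
im=cv2.imread("pics/w2.png");g=im.min(2)[168:186,244:272];print(g.max(1),(g>150).sum(1))
print([round(wang(c,[257.,r],C,yaw),3) for r in(174,176,178,180)])
print(proj(c,[[*C,91]]))
E
```

```text
[[594.2  50.5  77. ]
 [488.1  91.2  77. ]
 [575.2  -2.3  77. ]
 [470.   36.   77. ]] [531.88688929  43.85047485  77.        ]
[[539.98793546  65.37586232  77.        ]
 [525.29400525  24.16535178  77.        ]] [532.64097036  44.77060705  77.        ]
-20.504507171198085 -19.624090759739317
[ 57  58  53  61  54  55 114 181 230 148 144 136 105  55  58  70  70  53] [ 0  0  0  0  0  0  0  3 11  0  0  0  0  0  0  0  0  0]
[np.float64(-0.627), np.float64(-0.704), np.float64(-0.793), np.float64(-0.899)]
[[256.8266671  151.27238916]]
```

{"op": "step_arm", "data": {
  "targets": [
    {"dp": [0.174,-0.145,0.2],"angular": [0,0,0.018],"fingers": 1},
    {"dp": [0.174,-0.145,0.4],"angular": [0,0,0.018],"fingers": 1},
    {"dp": [0.174,-0.145,0.55],"angular": [0,0,0.018],"fingers": 1},
    {"dp": [0.174,-0.145,0.633],"angular": [0,0,0.018],"fingers": 1},
    {"dp": [0.174,-0.145,0.633],"angular": [0,0,0.018],"fingers": 1},
    {"dp": [0.174,-0.145,0.633],"angular": [0,0,0.018],"fingers": 1},
    {"dp": [0.174,-0.145,0.633],"angular": [0,0,0.018],"fingers": 1},
    {"dp": [0.174,-0.145,0.633],"angular": [0,0,0.018],"fingers": 1}
  ]
}}

```text
time: 4.9
tool_pos: [519.7, 49.4, 105.8]
tcp_rot: [-180.0, -0.1, -20.2]
ft_force: [-0.1, 0.2, 0.5]
finger_gap: -0.1
grip_force: 0.0
```

Run:
```python
from h import *
s=sense();print(s['time'],s['tool_pos'],s['tcp_rot'],s['ft_force'])
c=camera_params("wrist");im=snapshot("wrist");cv2.imwrite("pics/w3.png",im)
for p in pinpoint("wrist","broad_crown")[:2]: print(p['conf'],p['at'],atz(c,p['at'],91).round(1))
print(proj(c,[[532.1,43.4,91]]),todp(s,[519,48.3,87.5]),todp(s,[545.2,38.6,87.5]))
```

```text
4.9 [519.65080846  49.35954638 105.80198457] [-1.79962063e+02 -1.00809778e-01 -2.01821200e+01] [-0.09105022  0.24652841  0.50805904]
0.78 [288.7, 238.1] [533.   43.2  91. ]
[[288.82379378 239.49253528]] [-0.0014  0.0062  0.0915] [0.1383 0.0065 0.0917]
```

View pics/w3.png

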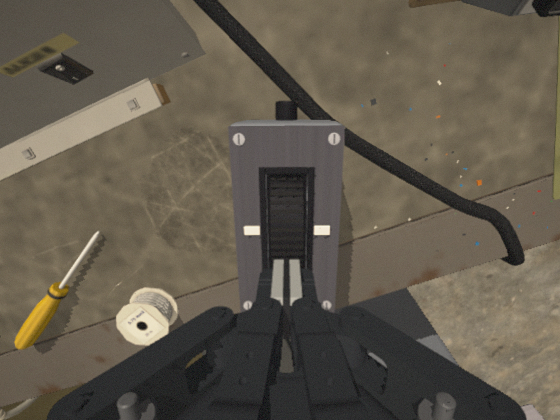

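The wheel is centred under the fingertips at column 287. The marks are at (252,230) and (321,230), and the fingers cover the line. I'll press down and check the force.

{"op": "step_arm", "data": {
  "targets": [
    {"dp": [0,0.003,0.05],"angular": [0,0,0],"fingers": 1},
    {"dp": [0,0.003,0.065],"angular": [0,0,0],"fingers": 1},
    {"dp": [0,0.003,0.08],"angular": [0,0,0],"fingers": 1},
    {"dp": [0,0.003,0.09],"angular": [0,0,0],"fingers": 1},
    {"dp": [0,0.003,0.09],"angular": [0,0,0],"fingers": 1},
    {"dp": [0,0.003,0.09],"angular": [0,0,0],"fingers": 1},
    {"dp": [0,0.003,0.09],"angular": [0,0,0],"fingers": 1},
    {"dp": [0,0.003,0.09],"angular": [0,0,0],"fingers": 1}
  ]
}}

```text
time: 6.0
tool_pos: [518.9, 48.7, 86.9]
tcp_rot: [-180.0, -0.0, -20.2]
ft_force: [-1.5, -2.2, 2.4]
finger_gap: 0.2
grip_force: 1.7
```

{"op": "step_arm", "data": {
  "targets": [
    {"dp": [0.02,0,0],"angular": [0,0,0],"fingers": 1},
    {"dp": [0.04,0,0],"angular": [0,0,0],"fingers": 1},
    {"dp": [0.06,0,0],"angular": [0,0,0],"fingers": 1},
    {"dp": [0.08,0,0],"angular": [0,0,0],"fingers": 1},
    {"dp": [0.1,0,0],"angular": [0,0,0],"fingers": 1},
    {"dp": [0.12,0,0],"angular": [0,0,0],"fingers": 1},
    {"dp": [0.14,0,0],"angular": [0,0,0],"fingers": 1},
    {"dp": [0.14,0,0],"angular": [0,0,0],"fingers": 1}
  ]
}}

```text
time: 7.0
tool_pos: [545.5, 39.0, 86.8]
tcp_rot: [-180.0, -0.0, -20.2]
ft_force: [0.5, -2.1, 3.2]
finger_gap: 0.0
grip_force: 1.8
```

{"op": "step_arm", "data": {
  "targets": [
    {"dp": [0,0,-0.1],"angular": [0,0,0],"fingers": 1},
    {"dp": [0,0,-0.2],"angular": [0,0,0],"fingers": 1},
    {"dp": [-0.2,0,-0.3],"angular": [0,0,0],"fingers": 1},
    {"dp": [-0.4,0,-0.4],"angular": [0,0,0],"fingers": 1},
    {"dp": [-0.4,0,-0.4],"angular": [0,0,0],"fingers": 1},
    {"dp": [-0.4,0,-0.4],"angular": [0,0,0],"fingers": 1},
    {"dp": [-0.4,0,-0.4],"angular": [0,0,0],"fingers": 1},
    {"dp": [-0.4,0,-0.4],"angular": [0,0,0],"fingers": 1}
  ]
}}

```text
time: 8.0
tool_pos: [469.9, 66.5, 165.9]
tcp_rot: [180.0, 0.1, -20.2]
ft_force: [0.3, 0.2, -0.6]
finger_gap: -0.2
grip_force: 0.0
```

Run:
```python
from h import *
s=sense();print(s['time'],s['tool_pos'],s['tcp_rot'],s['ft_force'])
c=camera_params("wrist");im=snapshot("wrist")
u,v=proj(c,[[532.1,43.4,91]])[0].astype(int);print(u,v)
cv2.imwrite("pics/w4.png",cv2.resize(im[v-60:v+60,u-70:u+70],None,fx=5,fy=5,interpolation=cv2.INTER_CUBIC))
print(todp(s,[519,48.3,105]))
```

```text
8.0 [469.9303189   66.48695541 165.89241707] [ 1.79970227e+02  7.79380393e-02 -2.02098109e+01] [ 0.31756834  0.19394725 -0.55155998]
286 138
[0.2621 0.0004 0.3041]
```

View pics/w4.png

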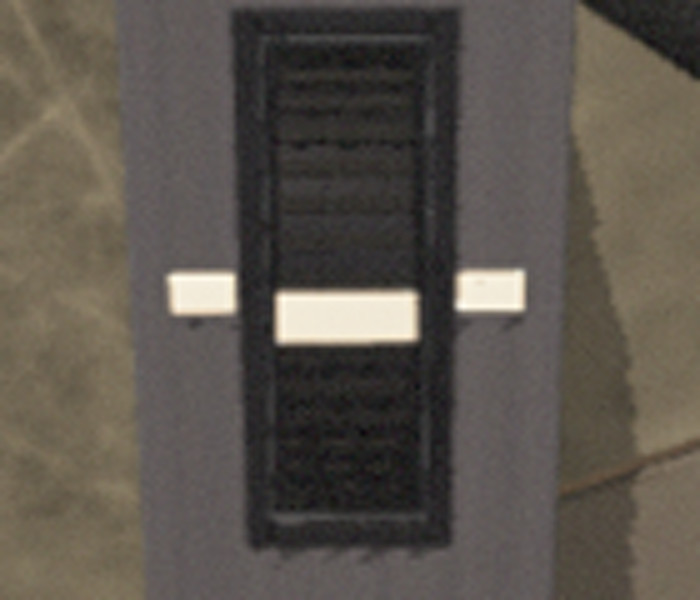

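The line now spans the wheel at crop row 317, just below the marks at crop row 292. They are at different heights, so I'll correct for parallax.

Run:
```python
from h import *
c=camera_params("wrist");f=lambda x,y:[216+x/5-.4,78+y/5-.4]
M=np.array([atz(c,f(*q),77) for q in((202,293),(491,291))]);C=M.mean(0)[:2];w=M[0]-M[1];yaw=np.arctan2(-w[0],w[1])
print(M,C,np.degrees(yaw))
for CC in(C,np.array([532.1,43.4])):
  print(wang(c,f(347,317),CC,np.radians(-20.3)),[(np.array(proj(c,[[*CC,91]])[0])-[216,78]+.4)*5])
print(todp(sense(),[C[0],C[1],105]))
```

```text
[[540.35198316  65.3085819   77.        ]
 [525.34983449  23.7303867   77.        ]] [532.85090882  44.5194843 ] -19.84034096125206
-0.060565255633386474 [array([346.26608791, 299.85073846])]
-0.052612537956204124 [array([355.36705738, 302.11372456])]
[ 0.3337 -0.0057  0.3045]
```

About -0.06 rad remains, so the wheel needs roughly 2.4 mm more roll.

{"op": "step_arm", "data": {
  "targets": [
    {"dp": [0.2,-0.003,0.1],"angular": [0,0,0],"fingers": 1},
    {"dp": [0.328,-0.003,0.2],"angular": [0,0,0],"fingers": 1},
    {"dp": [0.328,-0.003,0.304],"angular": [0,0,0],"fingers": 1},
    {"dp": [0.328,-0.003,0.354],"angular": [0,0,0],"fingers": 1},
    {"dp": [0.328,-0.003,0.38],"angular": [0,0,0],"fingers": 1},
    {"dp": [0.328,-0.003,0.394],"angular": [0,0,0],"fingers": 1},
    {"dp": [0.328,-0.003,0.394],"angular": [0,0,0],"fingers": 1},
    {"dp": [0.328,-0.003,0.394],"angular": [0,0,0],"fingers": 1}
  ]
}}

```text
time: 9.05
tool_pos: [532.2, 44.6, 88.8]
tcp_rot: [-180.0, -0.1, -20.2]
ft_force: [-0.9, -2.3, 1.9]
finger_gap: -0.3
grip_force: 1.2
```

{"op": "step_arm", "data": {
  "targets": [
    {"dp": [0.004,0,0],"angular": [0,0,0],"fingers": 1},
    {"dp": [0.008,0,0],"angular": [0,0,0],"fingers": 1},
    {"dp": [0.013,0,0],"angular": [0,0,0],"fingers": 1},
    {"dp": [0.013,0,0],"angular": [0,0,0],"fingers": 1},
    {"dp": [0.013,0,0],"angular": [0,0,0],"fingers": 1},
    {"dp": [0.013,0,-0.03],"angular": [0,0,0],"fingers": 1},
    {"dp": [0.013,0,-0.1],"angular": [0,0,0],"fingers": 1},
    {"dp": [0.013,0,-0.2],"angular": [0,0,0],"fingers": 1}
  ]
}}

```text
time: 10.05
tool_pos: [533.6, 44.0, 128.4]
tcp_rot: [180.0, 0.1, -20.2]
ft_force: [-0.2, -0.3, 0.3]
finger_gap: 0.2
grip_force: 0.0
```

{"op": "step_arm", "data": {
  "targets": [
    {"dp": [-0.2,0,-0.1],"angular": [0,0,0],"fingers": 1},
    {"dp": [-0.43,0,-0.2],"angular": [0,0,0],"fingers": 1},
    {"dp": [-0.43,0,-0.2],"angular": [0,0,0],"fingers": 1},
    {"dp": [-0.43,0,-0.2],"angular": [0,0,0],"fingers": 1},
    {"dp": [-0.43,0,-0.2],"angular": [0,0,0],"fingers": 1},
    {"dp": [-0.43,0,-0.2],"angular": [0,0,0],"fingers": 1},
    {"dp": [-0.43,0,-0.2],"angular": [0,0,0],"fingers": 1},
    {"dp": [-0.43,0,-0.2],"angular": [0,0,0],"fingers": 1}
  ]
}}

```text
time: 11.05
tool_pos: [453.4, 73.3, 167.6]
tcp_rot: [180.0, 0.0, -20.2]
ft_force: [0.2, 0.3, 0.2]
finger_gap: -0.4
grip_force: 0.0
```

Run:
```python
from h import *
s=sense();print(s['time'],s['tool_pos'],s['tcp_rot'],s['ft_force'])
c=camera_params("wrist");im=snapshot("wrist")
u,v=proj(c,[[532.1,43.4,91]])[0].astype(int);print(u,v)
cv2.imwrite("pics/w5.png",cv2.resize(im[v-60:v+60,u-70:u+70],None,fx=5,fy=5,interpolation=cv2.INTER_CUBIC))
g=im[v-60:v+60,u-70:u+70].min(2)>140
n,l,st,ce=cv2.connectedComponentsWithStats(g.astype(np.uint8))
P=sorted([ce[i]+[u-70,v-60] for i in range(1,n) if 25<st[i,4]<400 and abs(ce[i][1]-60)<20],key=lambda p:p[0]);print(np.round(P,1))
if len(P)==3:
  C=(atz(c,P[0],77)+atz(c,P[2],77))[:2]/2;print(C,wang(c,P[1],C,np.radians(-20.2)))
```

```text
11.05 [453.39937066  73.34675219 167.60073075] [ 1.79985067e+02  3.57195309e-02 -2.01926616e+01] [0.22160509 0.27386837 0.22282373]
287 111
[[256.5 111.5]
 [286.  110.5]
 [315.4 111. ]]
[532.95455285  44.38099618] 0.012910667089588483
```

View pics/w5.png

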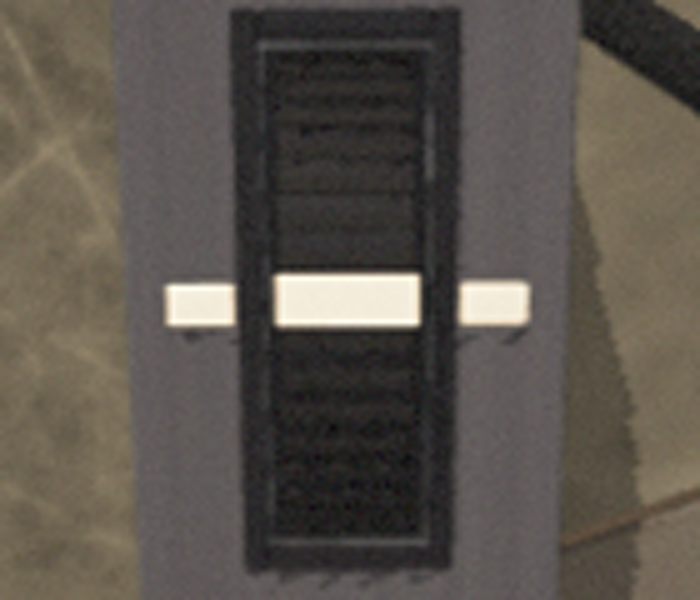

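The line at crop row 300 now lies level with the marks at crop row 304. With parallax corrected it's about 0.01 rad off, which is within the measuring error. The arm is clear, so I'll hand in.

```bash
python3 -c "
from bench import *
print(hand_in())"
```

```text
the job is handed in; nothing more can be done
None
```

I rolled the broad wheel until its white line stood level with the two marks (about 0.01 rad off by my last measurement), left the narrow wheel untouched, moved the arm clear and handed in at about 11 s; no verdict came back.

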